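Close the nipping press with its loose crank

ROBOT

A 6-joint arm with a two-finger parallel gripper is mounted at the origin on the work surface. World frame = base frame: x ahead of the robot, y to its left, z up, the work surface at z = 0. Lengths are in m, angles in rad, forces in N, time in s.
With the tool pointing down it reaches from about 0.375 to 0.975 m from the base axis. Payload 3.8 kg.
Tool frame: the origin (TCP) lies between the finger pads; the fingertips stand 22 mm ahead of it and the grasp point (between the pads) lies 3 mm ahead of it; z points along the fingers, y is the line along which they close (so a half turn about z gives the same grasp; the last joint's range is limited). The gripper opens to 85 mm and grips with 20 to 120 N. Pads are 22 mm wide; open, the fingers measure 114 mm over their backs; the gripper's body (76 mm by 85 mm) begins 54 mm behind the grasp point. The pads swing forward as they close: fully open they stand 13 mm farther back than shut.
Start: joints at [1.311, 0.264, 1.604, -0, 1.274, -0.037], TCP at [0.149, 0.658, 0.253] pointing down, gripper open.
Joint ranges: [-2.63, 2.63], [-0.94, 2.18], [0.31, 2.57], [-1.31, 4.45], [0, 2.66], [-2.55, 2.55]. Speed limits (rad/s): [2.57, 2.57, 3.14, 3.14, 3.14, 3.14].

INTERFACE

Orientations are given as a unit quaternion [x, y, z, w].
In Python, from rig import env gives the robot as it stands.
- The arm moves only by the tool servo_tool, never from a script. Its argument "increments" is a list of rows, each a list of 3 entries, a list of its own where there are three numbers: the opening, from -1 (shut) to 1 (fully open), so that 0 is half open, then the shift along the tool's x, y, z each as a share of 0.12 m, from -1 to 1, then the turn about the tool's z as a share of 0.5 rad, from -1 to 1. A call has 1 to 10 rows; each row shifts and turns the commanded pose from where the row before left it, along the tool's axes as they then stand; what a row does not reach is not made up. A row lasts 1/10 s, in which the tool goes at most 50 mm and 8.59 degrees, less where a joint would pass 70% of its speed; a pose out of reach is approached as far as the arm can. A call with a number of a shift or a turn outside -1 to 1 is refused whole. A call with a gripper value outside its range is refused whole. The fingers move at their own pace and stop on an object; "squeeze" is the grip in N (left out, the last holds). Time passes only in rows, so rows that do not move let the fingers close. It gives the time, the measured TCP pose, the force, the opening and the grip force at its end, in the units of the state.
- env.state(): the state, without advancing time (a new reading comes with each control period).
- env.read_camera(name): name is "side" or "top"; returns a dict with "color" (400x640x3 uint8, red, green, blue), "z_map" (400x640 float32, m along the optical axis (not along the pixel's ray), 0 where there is no reading), "fx", "fy", "cx", "cy" (pixels), "rvec" (rotation vector, rad) and "tvec" (3), from world to camera coordinates, as OpenCV has them. Camera axes: x right, y down, z forward; pixel columns grow to the right and rows downward; lengths in m; the calibration is good to about 2 mm. A picture is of the moment at which its call begins.
- env.sign_off(): hands the job in; it is judged then, once.
The state is a dict: "clock": time; "q": joint angles; "qvel": joint speeds; "tau": joint torques, N m; "tool_pos": TCP position; "orientation": TCP orientation; "ft_force": force on the tool from outside, world axes, zero at the start; "torque": the same for the moment, N m; "width": finger opening in m; "grip_force": force on a finger pad.
Only numpy, scipy, OpenCV 4.12 (cv2) and the standard library are available. Lean on these libraries where they do the work, as an engineer would, in place of code of your own. Each camera call takes 0.05 s, during which the arm holds its last target. There are 200 camera calls.

TASK

The small nipping press on the studio bench needs closing on the glued plywood panels: fit the loose crank fully down onto the square shaft on top of the press and wind it clockwise (seen from above) until the platen presses on the panels and the screw stops. Then lift the crank off, leaving the press closed, and set it down, without dropping it, flat in the shallow plywood tray. Leave the cup, the jar and the hammer where they are.

Things in the scene. Friction and masses are not known exactly. Their poses are not given: they have to be found in the camera images.
- crank_hub (a point): Loose dark steel crank, 0.43 kg, lying flat, handle up. Hub: block 44 x 44 mm, 50 mm tall, with a 23 mm square socket right through it vertically, sides parallel to x and y. This is the hub's centre, 25 mm above the underside; z up, x along the arm to the handle. The crank spans 22 mm behind this point to 120 mm ahead; it balances about 20 mm ahead.
- crank_knob (a point): Centre of the crank's handle, 100 mm along x from the hub's axis: an upright round wooden grip, 29 mm in diameter, spinning freely, from 11 to 80 mm above the crank's underside; this point is 45 mm above the underside. Hub and handle are joined by a flat arm, 26 mm wide, 10 mm thick, level with the underside. Axes as crank_hub.
- shaft_top (a point): Centre of the top of the press's upright square steel shaft, 195 mm above the bench. Shaft 20 x 20 mm, 32 mm long, top 5 mm tapered to 15 mm; its sides are parallel to this frame's x and y, which turn with it. The hub fits on in any of four ways and rests on the round collar (60 mm across) at the shaft's foot; the fitted hub's centre is 7 mm below this point.
- press: Nipping press fixed to the bench, origin at the centre of its underside, z up: grey base 180 (x) x 220 (y) mm, two columns, a cross head 50 (x) x 220 (y) mm whose top is 155 mm up (column nuts 160 mm, collar 163 mm; only the shaft stands higher, in the middle), under it a grey platen above a pile of plywood panels.
- screw (a joint): Angle of the square shaft, rad: 0 is fully raised; it grows clockwise seen from above; at 4.8 the platen (2.9 mm per rad) bears on the panels and the screw stops hard. Starts between 0 and 1.2. It takes about 0.25 N m (3 N at the crank's handle) and stays where it is left.
- tray: Shallow open plywood tray fixed to the bench, 230 mm (its x) by 160 mm (its y), 15 mm high, walls and floor 5 mm thick; origin at the centre of its underside. Empty; the crank fits flat in it lengthwise, either way round. Tray and crank may change places.
- cup: White ceramic cup, 80 mm across, 95 mm tall, a bystander; origin at the centre of its underside.
- jar: Glass jar with a steel cap, 72 mm across, 100 mm tall, a bystander; origin at the centre of its underside.
- mallet: Hammer lying on the bench, a bystander, well aside; origin near its middle on the underside.
There are look-alikes about, which are no part of the job. Of the things like the part that bears crank_hub, leave any that is green; of the rest the larger one is meant.

How it is judged:
On the way, in this order (a step that is already met when the one before it is completed fails the run):
1. the crank is fitted fully down on the square shaft, upright (z of crank_hub in the frame of shaft_top below -0.004 m and horizontal distance between crank_hub and shaft_top below 0.005 m and angle between crank_hub's own z axis and vertical below 0.08 rad), for 0.2 s.
2. with the crank on it, the screw is wound to its stop (within 0.25 rad) (all of step 1 and value of joint screw above 4.55 rad), for 0.2 s.
At the end, for the whole second after the job is handed in: The screw is still wound to within 0.3 rad of its stop (joint above 4.5), and the crank lies flat (tilted less than 0.06 rad) and at rest on the floor of the tray, hub and handle both inside its walls, handle up, either way round (value of joint screw above 4.5 rad and x of crank_hub in the frame of tray between -0.098 and 0.098 m and y of crank_hub in the frame of tray between -0.06 and 0.06 m and x of crank_knob in the frame of tray between -0.105 and 0.105 m and y of crank_knob in the frame of tray between -0.065 and 0.065 m and z of crank_hub in the frame of tray below 0.034 m and angle between crank_hub's own z axis and vertical below 0.06 rad and linear speed of crank below 0.02 m/s); the robot touches nothing.
It fails at once if the crank is dropped (falls freely faster than 0.6 m/s) (linear speed of crank above 0.6 m/s and contact force between crank and anything else below 0.05 N).
It fails at once if the cup, the jar or the hammer is pushed more than 30 mm, or the cup or the jar is tipped (distance of any of cup, jar, mallet from where it was at the start of the episode above 0.03 m or angle between any of cup, jar's own z axis and vertical above 0.5 rad).
It also fails if it takes over 72 s, if anything falls off the work surface, if the arm or the gripper's body presses on something with over 40 N, if the wrist force passes 120 N, or if a joint passes its speed limit or range.

## Working session

There is one attempt and no reset: what is moved stays moved. The work goes in short steps, Python scripts to look and compute and a tool call to move; the robot and the scene stay as the last step left them, time stands still between calls to the robot, and variables do not carry over. Pictures are saved under pics/ and viewed, at most 10 in all, crops included, and the job is handed in when it is done.

Besides the shell and the picture viewer there is one more tool, called after ">>>" as name(argument=value, ...), one argument or row to a line, values as JSON. servo_tool: Moves the arm, as the interface text tells. Its arguments: {"type":"object","properties":{"increments":{"type":"array","items":{"type":"array"}},"squeeze":{"type":"number"}},"required":["increments"]}

```bash
mkdir -p pics; ls; cat > h.py <<'E'
import numpy as np, cv2
from rig import env
from scipy.spatial.transform import Rotation as R
def cam(n):
    c=env.read_camera(n); c['R']=R.from_rotvec(np.array(c['rvec']).ravel()).as_matrix(); c['t']=np.array(c['tvec']).ravel(); return c
def world(c):
    z=c['z_map']; v,u=np.mgrid[:400,:640]
    p=np.stack([(u-c['cx'])/c['fx']*z,(v-c['cy'])/c['fy']*z,z],-1)
    return (p-c['t'])@c['R']
def ray(c,u,v,h):
    d=np.array([(u-c['cx'])/c['fx'],(v-c['cy'])/c['fy'],1])@c['R']; o=-c['t']@c['R']
    return o+d*(h-o[2])/d[2]
def proj(c,p):
    q=c['R']@np.array(p)+c['t']; return c['fx']*q[0]/q[2]+c['cx'],c['fy']*q[1]/q[2]+c['cy']
def save(c,f,crop=None,s=1):
    im=c['color'][...,::-1]
    if crop: a,b,x,y=crop; im=im[b:y,a:x]
    cv2.imwrite('pics/'+f,cv2.resize(im,None,fx=s,fy=s,interpolation=cv2.INTER_CUBIC))
E
python3 - <<'E'
from h import *
for n in('top','side'):
    c=cam(n); save(c,n+'0.png'); np.savez('/tmp/'+n,**c); print(n,-c['t']@c['R'],c['fx'],(c['z_map']>0).mean())
s=env.state(); print(s)
E
```

```text
pics
top [ 0.3567505  -0.0083116   1.77024739] 492.73168197064933 0.995921875
side [ 0.26930815 -0.97906699  1.12180127] 518.3023269151913 0.99604296875
{'clock': 0.1, 'q': array([ 1.31106840e+00,  2.64694389e-01,  1.60523092e+00, -3.37385799e-05,
        1.27369060e+00, -3.69131050e-02]), 'qvel': array([ 0.00054394, -0.00105648, -0.00365025,  0.00135741,  0.00173576,
        0.00077377]), 'tau': array([ 1.22108493e-03, -5.16708970e+01, -3.68591166e+01,  2.01728972e-05,
        6.26059715e-03, -4.31632850e-05]), 'tool_pos': array([0.14902293, 0.65772035, 0.25207882]), 'orientation': array([ 1.11172116e-01,  9.93800652e-01, -1.00290032e-03, -1.33546952e-04]), 'ft_force': array([ 0.16906013, -0.62714248, -0.24899212]), 'torque': array([-0.01506808,  0.03824943,  0.01747926]), 'grip_force': 0.0, 'width': 0.08534462450127792}
```

View pics/top0.png

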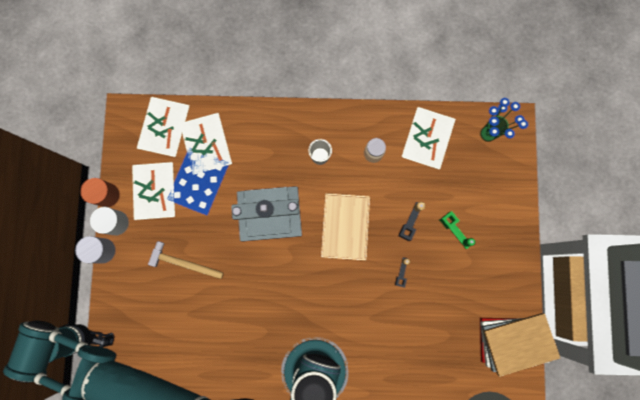

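View pics/side0.png

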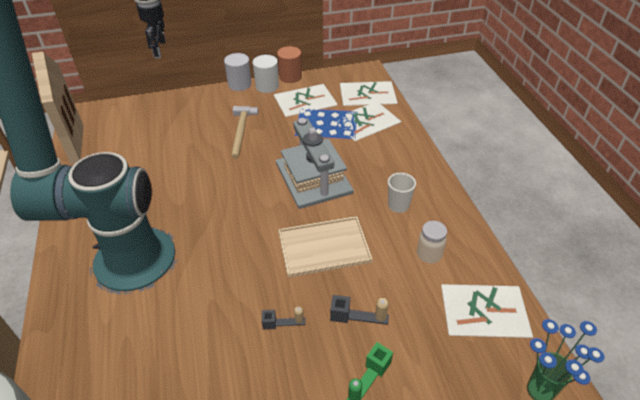

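Top view candidates for the crank: a large dark one (hub 407,236, knob 421,206), a small dark one (hub 400,281), and a green one (450,217). By the description I choose the large dark one. The press is at (267,213), tray (346,227), cup (320,151), jar (375,149) and hammer (185,262).

```bash
python3 - <<'E'
from h import *
for n in('top','side'):
    c=dict(np.load(f'/tmp/{n}.npz')); W=world(c); col=c['color'].astype(int)
    def roi(m): return W[m]
    def rect(p,nm):
        p=p.astype(np.float32); r=cv2.minAreaRect(p[:,:2]*1000); b=r
        print(n,nm,len(p),'ctr',np.round(b[0],1),'size',np.round(b[1],1),'ang',round(b[2],1),'zmax',p[:,2].max().round(4))
    x,y,z=W[...,0],W[...,1],W[...,2]
    for nm,(px,py) in dict(hub=(407,236),knob=(421,206),press=(267,213),tray=(346,227),cup=(320,151),jar=(375,149)).items():
        if n=='top': print(nm,W[py,px].round(3))
    t=dict(np.load('/tmp/top.npz')); T=world(t)
    kn=T[206,421]; hb=T[236,407]; pr=T[213,267]; tr=T[227,346]
    near=lambda p,r:(np.hypot(x-p[0],y-p[1])<r)
    rect(W[near(hb,.05)&(z>.04)&(z<.056)],'hub'); 
    for f in(.07,.076):rect(W[near(kn,.035)&(z>f)&(z<.09)],'knob')
    rect(W[near(tr,.17)&(z>.012)&(z<.02)],'traytop')
    rect(W[near(pr,.05)&(z>.188)&(z<.2)],'shafttop')
    m=near(pr,.16)&(z>.145)&(z<.157); rect(W[m],'crosshead')
    rect(W[near(pr,.16)&(z>.005)&(z<.03)],'base')
    for nm,(px,py) in dict(cup=(320,151),jar=(375,149)).items():
        rect(W[near(T[py,px],.07)&(z>.085)&(z<.11)],nm)
    if n=='side':
        u,v=proj(c,kn); print(u,v)
t=dict(np.load('/tmp/top.npz'))
s=dict(np.load('/tmp/side.npz'))
a=t['color'][185:255,385:455]; b=t['color'][180:250,232:302]; d=s['color'][285:335,320:395]; e=s['color'][115:185,275:350]
R4=lambda i:cv2.resize(i,(300,300),interpolation=cv2.INTER_CUBIC)
cv2.imwrite('pics/crop1.png',np.vstack([np.hstack([R4(a),R4(b)]),np.hstack([R4(d),R4(e)])])[...,::-1])
E
```

```text
hub [ 0.47  -0.313  0.052]
knob [ 0.573 -0.357  0.077]
press [0.528 0.166 0.165]
tray [ 0.501 -0.102  0.004]
cup [ 0.776 -0.003  0.01 ]
jar [ 0.766 -0.194  0.1  ]
top hub 124 ctr [ 484.6 -317.7] size [44.8 45.9] ang 66.4 zmax 0.0559
top knob 52 ctr [ 574.9 -357.6] size [24.6 26.9] ang 5.5 zmax 0.0886
top knob 38 ctr [ 574.9 -358.9] size [24.2 24.6] ang 1.1 zmax 0.0886
top traytop 369 ctr [522.1 -86.8] size [305.6 267.6] ang 87.4 zmax 0.02
top shafttop 30 ctr [542.3 174.2] size [16.3 16.6] ang 4.0 zmax 0.1993
top crosshead 494 ctr [543.9 174.5] size [ 55.9 220.5] ang 7.4 zmax 0.157
top base 1175 ctr [527.1 165.8] size [317.6 308.7] ang 46.9 zmax 0.03
top cup 102 ctr [759.3  -4. ] size [77.4 77.7] ang 29.7 zmax 0.1033
top jar 264 ctr [ 774.4 -198.8] size [61.2 61.9] ang 18.4 zmax 0.1086
side hub 278 ctr [ 484.8 -316.3] size [49.1 44.1] ang 66.6 zmax 0.0544
side knob 111 ctr [ 575.5 -360.3] size [24.9 26.6] ang 71.6 zmax 0.0836
side knob 78 ctr [ 574.5 -358.5] size [22.1 23.5] ang 71.6 zmax 0.0836
side traytop 537 ctr [504.6 -59.6] size [251.3 229.9] ang 87.0 zmax 0.02
side shafttop 39 ctr [541.4 172.5] size [18.9 25.2] ang 2.6 zmax 0.1997
side crosshead 427 ctr [541.2 171.9] size [ 53.4 222. ] ang 7.0 zmax 0.157
side base 1294 ctr [524.8 141.3] size [266.3 310.4] ang 80.3 zmax 0.0298
side cup 204 ctr [759.5  -2.6] size [84.1 77.4] ang 70.2 zmax 0.1015
side jar 420 ctr [ 774.2 -198. ] size [64.  61.3] ang 61.7 zmax 0.1062
381.2664690275666 302.2710075828686
```

View pics/crop1.png

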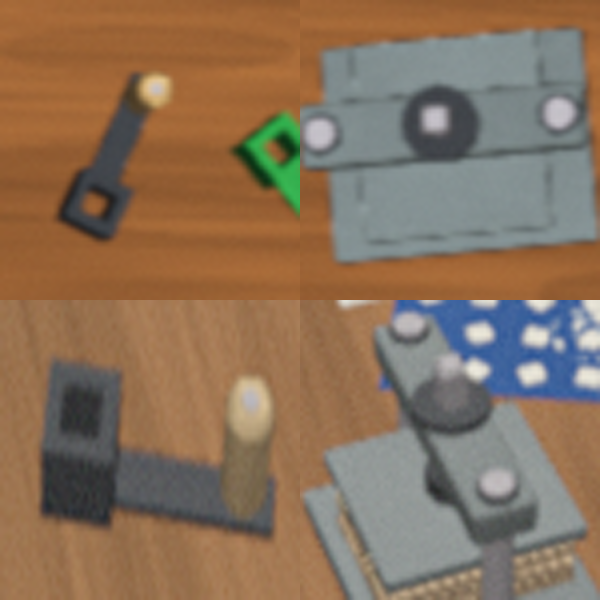

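The crop confirms it: the large dark crank, hub to the lower left and wooden knob to the upper right. The shaft is nearly square to the image. Next I'll refine the tray pose and shaft angle.

```bash
python3 - <<'E'
from h import *
c=dict(np.load('/tmp/top.npz')); im=c['color']
hsv=cv2.cvtColor(im,cv2.COLOR_RGB2HSV)
# tray: light wood
m=((hsv[...,2]>170)&(hsv[...,1]>40)&(hsv[...,1]<140)).astype(np.uint8)
m[:, :300]=0;m[:,385:]=0;m[:180]=0;m[275:]=0
k=max(cv2.findContours(m,0,1)[0],key=cv2.contourArea)
b=cv2.boxPoints(cv2.minAreaRect(k)); print('tray px',b.round(1).tolist())
w=np.array([ray(c,u,v,.015)[:2] for u,v in b]); r=cv2.minAreaRect((w*1000).astype(np.float32)); print('tray',r)
# shaft
u,v=proj(c,[.542,.173,.195]); print('shaft px',u,v)
g=cv2.cvtColor(im,cv2.COLOR_RGB2GRAY); u0,v0=int(u)-7,int(v)-7
p=g[v0:v0+15,u0:u0+15]; print(p)
big=cv2.resize(p,None,fx=16,fy=16,interpolation=cv2.INTER_CUBIC)
for t in(105,120,135,150,165):
    cs=cv2.findContours((big>t).astype(np.uint8),0,1)[0]
    for k in cs:
        if 600<cv2.contourArea(k)<12000:
            q=cv2.minAreaRect(k); cx,cy=u0+q[0][0]/16-.5+1/32,v0+q[0][1]/16-.5+1/32
            print(t,q[1],q[2],ray(c,cx,cy,.195)[:2].round(4))
s=dict(np.load('/tmp/side.npz'));u,v=map(int,proj(s,[.542,.173,.185]));print(u,v)
save(s,'sh.png',(u-17,v-17,u+18,v+18),16)
E
```

```text
tray px [[320.1000061035156, 257.3999938964844], [324.79998779296875, 192.10000610351562], [370.5, 195.39999389648438], [365.8999938964844, 260.70001220703125]]
tray ((502.6767578125, -100.05238342285156), (165.24864196777344, 234.47938537597656), 87.13494110107422)
shaft px 263.8870082007577 207.54392769315123
[[143 142 140 133 121 108  96  83  81  86  92 106 123 133 137]
 [135 134 120 105  90  76  70  67  68  69  69  77  85  95 106]
 [112 108  95  77  71  67  68  67  66  69  68  68  70  73  89]
 [112  95  75  68  71  72  71  73  72  73  69  69  69  69  75]
 [111  83  69  72  82  96 106 109 111 100  83  72  69  67  68]
 [ 98  75  66  75 107 140 160 168 168 151 111  78  68  68  67]
 [ 85  70  67  79 124 170 187 191 189 166 120  77  67  66  69]
 [ 82  68  67  79 126 173 192 193 191 169 123  80  67  68  67]
 [ 78  68  66  77 123 172 190 194 190 171 124  79  68  69  68]
 [ 78  68  70  79 116 160 182 184 181 162 119  81  70  71  69]
 [ 85  69  68  75 100 129 143 145 140 125  99  75  69  69  69]
 [ 89  72  67  68  78  85  91  96 100  90  79  70  69  69  70]
 [ 98  74  69  67  69  68  70  73  75  73  71  69  69  69  69]
 [117  92  72  67  68  65  68  68  69  68  68  67  68  70  67]
 [130 110  83  69  67  68  69  69  66  70  67  71  68  68  71]]
105 (35.0, 26.0) 90.0 [0.5226 0.1965]
105 (110.0, 106.0) 90.0 [0.5424 0.176 ]
105 (24.0, 58.0) 90.0 [0.5659 0.1585]
105 (94.99998474121094, 82.99998474121094) 0.0 [0.5592 0.191 ]
120 (101.0, 98.0) 90.0 [0.5427 0.176 ]
120 (33.0, 75.0) 90.0 [0.5642 0.1932]
135 (91.59666442871094, 90.33280181884766) 86.18592071533203 [0.5428 0.176 ]
135 (23.0, 56.0) 90.0 [0.5652 0.1951]
150 (83.56143951416016, 80.21428680419922) 86.633544921875 [0.5427 0.176 ]
165 (74.0, 68.0) 90.0 [0.5428 0.176 ]
312 132
```

View pics/sh.png

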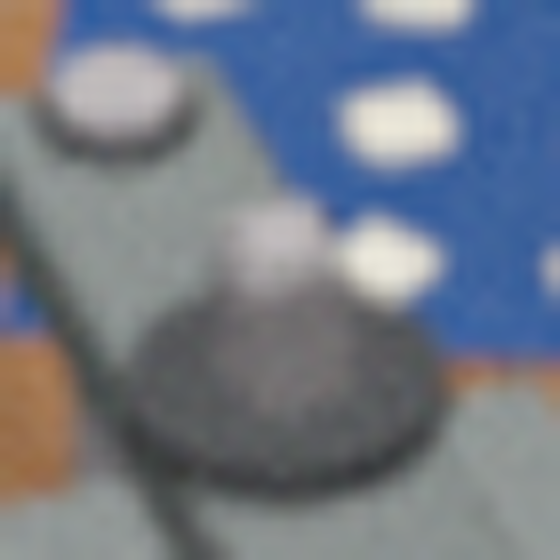

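```bash
cat >> h.py <<'E'
def go(*wps):
    """wps: (x,y,z[,psi_deg]); turn first, then shift; shares per row"""
    s=env.state(); p=np.array(s['tool_pos']); M=R.from_quat(s['orientation']).as_matrix()
    psi=np.arctan2(M[1,0],M[0,0])
    print('t',round(s['clock'],2),'tcp',p.round(4),'psi',np.degrees(psi).round(2),'tilt',np.degrees(np.arccos(-M[2,2])).round(2),'q1,q6',np.degrees(s['q'])[[0,5]].round(1),'w',round(s['width'],4),'gf',round(s['grip_force'],1),'F',np.round(s['ft_force'],1),'T',np.round(s['torque'],2))
    for w in wps:
        if len(w)>3:
            t=(psi-np.radians(w[3])+np.pi)%(2*np.pi)-np.pi; n=max(1,int(np.ceil(abs(t)/.145)))
            print(' turn total share',round(t/.5,3),'rows',n,'each',round(t/.5/n,3)); psi=np.radians(w[3])
        d=np.array(w[:3])-p; L=np.linalg.norm(d); n=max(1,int(np.ceil(L/.048)))
        sh=np.array([d[0]*np.cos(psi)+d[1]*np.sin(psi),d[0]*np.sin(psi)-d[1]*np.cos(psi),-d[2]])/.12
        print(' shift total',sh.round(3),'rows',n,'each',(sh/n).round(3)); p=np.array(w[:3])
E
python3 - <<'E'
from h import *
go((.5,.36,.33),(.4845,-.317,.25,155.3))
E
```

```text
t 0.1 tcp [0.149  0.6577 0.2521] psi 167.23 tilt 0.12 q1,q6 [75.1 -2.1] w 0.0853 gf 0.0 F [ 0.2 -0.6 -0.2] T [-0.02  0.04  0.02]
 shift total [-3.401 -1.773 -0.649] rows 10 each [-0.34  -0.177 -0.065]
 turn total share 0.417 rows 2 each 0.208
 shift total [-2.24  -5.179  0.667] rows 15 each [-0.149 -0.345  0.044]
```

>>> servo_tool(
  increments=[
    [1, [-0.34, -0.177, -0.065], 0],
    [1, [-0.34, -0.177, -0.065], 0],
    [1, [-0.34, -0.177, -0.065], 0],
    [1, [-0.34, -0.177, -0.065], 0],
    [1, [-0.34, -0.177, -0.065], 0],
    [1, [-0.34, -0.177, -0.065], 0],
    [1, [-0.34, -0.177, -0.065], 0],
    [1, [-0.34, -0.177, -0.065], 0],
    [1, [-0.34, -0.177, -0.065], 0],
    [1, [-0.34, -0.177, -0.065], 0],
  ],
  squeeze=80,
)

```text
clock: 1.1
tool_pos: [0.5011, 0.3594, 0.3311]
orientation: [0.111, 0.994, -0.0, -0.0]
ft_force: [0.1, 0.5, 0.3]
width: 0.0851
grip_force: 0.0
```

>>> servo_tool(
  increments=[
    [1, [0, 0, 0], 0.208],
    [1, [0, 0, 0], 0.208],
    [1, [-0.149, -0.345, 0.044], 0],
    [1, [-0.149, -0.345, 0.044], 0],
    [1, [-0.149, -0.345, 0.044], 0],
    [1, [-0.149, -0.345, 0.044], 0],
    [1, [-0.149, -0.345, 0.044], 0],
    [1, [-0.149, -0.345, 0.044], 0],
    [1, [-0.149, -0.345, 0.044], 0],
    [1, [-0.149, -0.345, 0.044], 0],
  ],
)

```text
clock: 2.1
tool_pos: [0.4911, -0.0013, 0.2885]
orientation: [0.214, 0.977, -0.0, -0.0]
ft_force: [0.3, 0.2, 0.4]
width: 0.0851
grip_force: 0.0
```

```bash
python3 - <<'E'
from h import *
go((.4845,-.317,.15,155.3))
E
```

```text
t 2.1 tcp [ 0.4911 -0.0013  0.2885] psi 155.33 tilt 0.02 q1,q6 [ -3.1 -68.4] w 0.0851 gf 0.0 F [0.3 0.2 0.4] T [-0.03 -0.03 -0.01]
 turn total share 0.001 rows 1 each 0.001
 shift total [-1.049 -2.413  1.154] rows 8 each [-0.131 -0.302  0.144]
```

>>> servo_tool(
  increments=[
    [1, [-0.131, -0.302, 0.144], 0],
    [1, [-0.131, -0.302, 0.144], 0],
    [1, [-0.131, -0.302, 0.144], 0],
    [1, [-0.131, -0.302, 0.144], 0],
    [1, [-0.131, -0.302, 0.144], 0],
    [1, [-0.131, -0.302, 0.144], 0],
    [1, [-0.131, -0.302, 0.144], 0],
    [1, [-0.131, -0.302, 0.144], 0],
    [1, [0, 0, 0], 0],
  ],
)

```text
clock: 3.0
tool_pos: [0.4829, -0.3187, 0.1475]
orientation: [0.216, 0.976, 0.0, -0.002]
ft_force: [0.2, 0.9, -0.3]
width: 0.0851
grip_force: 0.0
```

```bash
python3 - <<'E'
from h import *
c=cam('top'); d=cam('side')
save(c,'pre.png',(360,180,460,280),4)
u,v=map(int,proj(d,[.49,-.32,.05])); s=d['color'][v-60:v+40,u-50:u+50]
cv2.imwrite('pics/pre.png',np.hstack([cv2.imread('pics/pre.png'),cv2.resize(s[...,::-1],(400,400),interpolation=cv2.INTER_CUBIC)]))
go((.4845,-.317,.033,155.3))
E
```

```text
t 3.1 tcp [ 0.4841 -0.3158  0.1496] psi 155.19 tilt 0.16 q1,q6 [ -35.6 -100.8] w 0.0852 gf 0.0 F [-0.6  0.5  0.6] T [0.04 0.01 0.01]
 turn total share -0.004 rows 1 each -0.004
 shift total [-0.008 -0.008  0.971] rows 3 each [-0.003 -0.003  0.324]
```

View pics/pre.png

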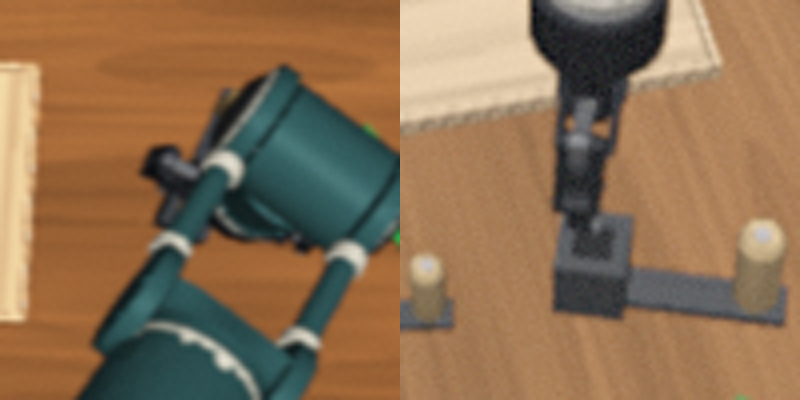

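The side half shows the gripper right above the large crank's hub (about 593,260). The small crank is on the left, clear. Descend and grip.

>>> servo_tool(
  increments=[
    [1, [0, 0, 0.324], 0],
    [1, [0, 0, 0.324], 0],
    [1, [0, 0, 0.2], 0],
    [1, [0, 0, 0.123], 0],
    [1, [0, 0, 0], 0],
    [-1, [0, 0, 0], 0],
    [-1, [0, 0, 0], 0],
    [-1, [0, 0, 0], 0],
    [-1, [0, 0, 0], 0],
    [-1, [0, 0, 0], 0],
  ],
  squeeze=80,
)

```text
clock: 4.1
tool_pos: [0.4866, -0.3165, 0.0366]
orientation: [0.214, 0.977, -0.001, 0.002]
ft_force: [0.3, 0.7, 6.9]
width: 0.0431
grip_force: 82.6
```

```bash
python3 - <<'E'
from h import *
go((.4845,-.317,.033,155.3))
E
```

```text
t 4.1 tcp [ 0.4866 -0.3165  0.0366] psi 155.32 tilt 0.22 q1,q6 [ -35.5 -100.8] w 0.0431 gf 82.6 F [0.3 0.7 6.9] T [0.25 0.04 0.06]
 turn total share 0.001 rows 1 each 0.001
 shift total [ 0.014 -0.011  0.03 ] rows 1 each [ 0.014 -0.011  0.03 ]
```

>>> servo_tool(
  increments=[
    [-1, [0, 0, -0.1], 0],
    [-1, [0, 0, -0.2], 0],
    [-1, [0, 0, -0.35], 0],
    [-1, [0, 0, -0.35], 0],
    [-1, [0, 0, -0.35], 0],
    [-1, [0, 0, -0.35], 0],
    [-1, [0, 0, -0.35], 0],
    [-1, [0, 0, -0.15], 0],
    [-1, [0, 0, 0], 0],
    [-1, [0, 0, 0], 0],
  ],
)

```text
clock: 5.1
tool_pos: [0.4842, -0.3152, 0.2974]
orientation: [0.214, 0.977, 0.0, -0.001]
ft_force: [-0.3, -0.9, -4.6]
width: 0.043
grip_force: 82.0
```

```bash
python3 - <<'E'
from h import *
d=cam('side'); s=env.state(); p=np.array(s['tool_pos']); u,v=map(int,proj(d,p))
save(d,'lift.png',(u-50,v-50,u+70,v+50),5)
W=world(d); x,y,z=W[...,0],W[...,1],W[...,2]
kn=p[:2]+.099*np.array([np.cos(np.radians(-24.7)),np.sin(np.radians(-24.7))])
m=(np.hypot(x-kn[0],y-kn[1])<.03)&(z>.2); q=W[m]; print('knob',np.median(q,0),q[:,2].max(),len(q), 'expected z', p[2]-.0366+.08)
go((.542,.174,.29,183.5))
E
```

```text
knob [ 0.56760082 -0.36415527  0.30021181] 0.34479167711515213 557 expected z 0.3394265843523621
t 5.15 tcp [ 0.4837 -0.3148  0.296 ] psi 155.31 tilt 0.23 q1,q6 [ -35.5 -100.8] w 0.0431 gf 82.0 F [-0.6 -0.2 -4.9] T [0.01 0.09 0.07]
 turn total share -0.984 rows 4 each -0.246
 shift total [-0.734  4.036  0.05 ] rows 11 each [-0.067  0.367  0.005]
```

View pics/lift.png

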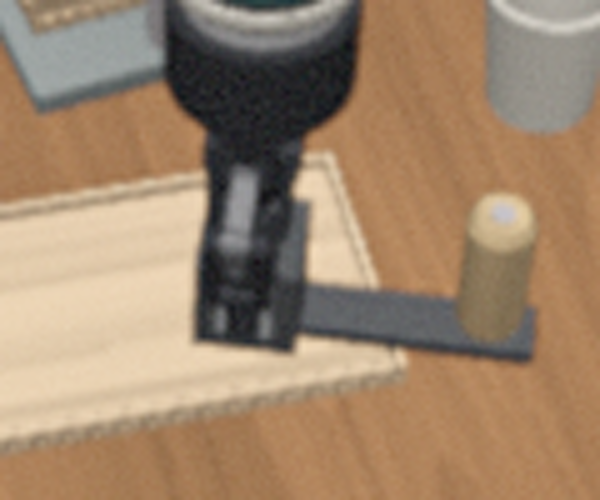

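The picture shows the crank held level by its hub (250,270), with the knob at (500,215). Carry it over the shaft.

>>> servo_tool(
  increments=[
    [-1, [0, 0, 0], -0.246],
    [-1, [0, 0, 0], -0.246],
    [-1, [0, 0, 0], -0.246],
    [-1, [0, 0, 0], -0.246],
    [-1, [-0.03, 0.18, 0], 0],
    [-1, [-0.067, 0.367, 0.005], 0],
    [-1, [-0.067, 0.367, 0.005], 0],
    [-1, [-0.067, 0.367, 0.005], 0],
    [-1, [-0.067, 0.367, 0.005], 0],
    [-1, [-0.067, 0.367, 0.005], 0],
  ],
)

```text
clock: 6.15
tool_pos: [0.5122, -0.0697, 0.292]
orientation: [-0.03, 1.0, 0.001, -0.003]
ft_force: [1.1, 0.1, -4.3]
width: 0.0434
grip_force: 82.5
```

>>> servo_tool(
  increments=[
    [-1, [-0.067, 0.367, 0.005], 0],
    [-1, [-0.067, 0.367, 0.005], 0],
    [-1, [-0.067, 0.367, 0.005], 0],
    [-1, [-0.067, 0.367, 0.005], 0],
    [-1, [-0.067, 0.367, 0.005], 0],
    [-1, [-0.04, 0.18, 0.005], 0],
    [-1, [0, 0, 0], 0],
    [-1, [0, 0, 0], 0],
    [-1, [0, 0, 0], 0],
  ],
)

```text
clock: 7.05
tool_pos: [0.5431, 0.1715, 0.2898]
orientation: [-0.03, 1.0, -0.001, -0.002]
ft_force: [0.2, -0.6, -4.0]
width: 0.043
grip_force: 82.7
```

```bash
python3 - <<'E'
from h import *
go((.542,.174,.256,183.5))
c=cam('top');d=cam('side')
for n,k in(('top',c),('side',d)):
    W=world(k);x,y,z=W[...,0],W[...,1],W[...,2]
    m=(np.hypot(x-.641,y-.180)<.035)&(z>.31)&(z<.35); q=W[m]; print(n,len(q))
    if len(q)>5: print('knob',cv2.minAreaRect((q[:,:2]*1000).astype(np.float32)),q[:,2].max())
    m=(np.hypot(x-.542,y-.174)<.04)&(z>.29-.05)&(z<.285)
u,v=map(int,proj(d,[.542,.174,.23]));save(d,'over.png',(u-40,v-40,u+40,v+40),7)
E
```

```text
t 7.05 tcp [0.5431 0.1715 0.2898] psi -176.53 tilt 0.21 q1,q6 [ 15.  -78.4] w 0.043 gf 82.7 F [ 0.2 -0.6 -4. ] T [-0.04  0.12  0.01]
 turn total share -0.001 rows 1 each -0.001
 shift total [0.008 0.022 0.282] rows 1 each [0.008 0.022 0.282]
top 2
side 109
knob ((639.3263549804688, 173.2136993408203), (24.617645263671875, 27.572132110595703), 62.6039924621582) 0.3364816166779357
```

View pics/over.png

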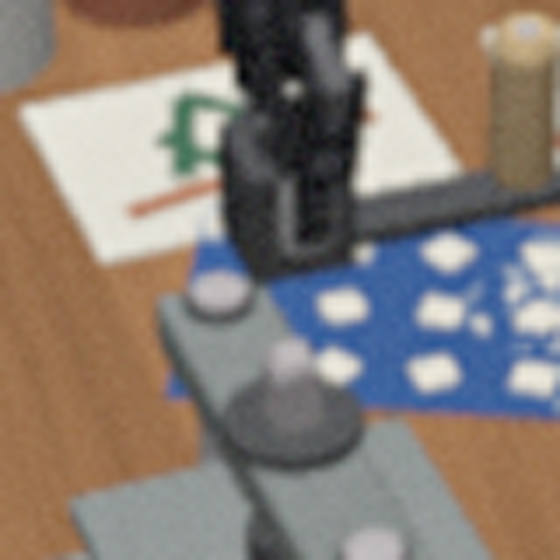

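The hub hangs over the shaft. Bottom corners are at about (232,238), (268,278) and (352,246), and the shaft top is near (290,352). I'll compare them in the same view.

```bash
python3 - <<'E'
from h import *
d=dict(np.load('/tmp/side.npz'))
u,v=map(int,proj(d,[.542,.174,.23]))
f=lambda a,b,h:(ray(d,u-40+(a+.5)/7-.5,v-40+(b+.5)/7-.5,h)*1000).round(1)
print('L',f(232,238,253),f(232,238,.253),'F',f(268,278,.253),'R',f(352,246,.253))
print('shaft',f(290,352,.195),'shaft top ctr2',f(290,350,.195))
E
```

```text
L [ -72616.8 -337656.4  253000. ] [520.7 182.2 253. ] F [528.3 152.8 253. ] R [565.7 164.5 253. ]
shaft [542.2 177.  195. ] shaft top ctr2 [542.5 178.3 195. ]
```

>>> servo_tool(
  increments=[
    [-1, [0.01, 0.026, 0], 0],
    [-1, [0, 0, 0.26], 0],
    [-1, [0, 0, 0.15], 0],
    [-1, [0, 0, 0.035], 0],
    [-1, [0, 0, 0.035], 0],
    [-1, [0, 0, 0.035], 0],
    [-1, [0, 0, 0], 0],
    [-1, [0, 0, 0], 0],
  ],
)

```text
clock: 7.95
tool_pos: [0.5432, 0.1757, 0.2308]
orientation: [-0.031, 1.0, 0.0, 0.001]
ft_force: [-0.5, -0.1, -4.4]
width: 0.0429
grip_force: 82.7
```

```bash
python3 - <<'E'
from h import *
go((.542,.174,.1996,183.5))
E
```

```text
t 7.95 tcp [0.5432 0.1757 0.2308] psi -176.5 tilt 0.09 q1,q6 [ 15.4 -78.1] w 0.0429 gf 82.7 F [-0.5 -0.1 -4.4] T [-0.03  0.08  0.02]
 turn total share 0.0 rows 1 each 0.0
 shift total [ 0.011 -0.013  0.26 ] rows 1 each [ 0.011 -0.013  0.26 ]
```

No contact yet; continue slowly.

>>> servo_tool(
  increments=[
    [-1, [0, 0, 0.04], 0],
    [-1, [0, 0, 0.03], 0],
    [-1, [0, 0, 0], 0],
    [-1, [0, 0, 0], 0],
  ],
)

```text
clock: 8.35
tool_pos: [0.5437, 0.1758, 0.2216]
orientation: [-0.031, 1.0, 0.0, 0.001]
ft_force: [6.2, 1.5, -7.0]
width: 0.0432
grip_force: 82.7
```

```bash
python3 - <<'E'
from h import *
go((.542,.174,.1996,183.5))
E
```

```text
t 8.35 tcp [0.5437 0.1758 0.2216] psi -176.5 tilt 0.14 q1,q6 [ 15.4 -78.1] w 0.0432 gf 82.7 F [ 6.2  1.5 -7. ] T [ 0.15 -0.88 -0.05]
 turn total share 0.0 rows 1 each 0.0
 shift total [ 0.015 -0.014  0.183] rows 1 each [ 0.015 -0.014  0.183]
```

Inside the socket. The shaft pushes the hub toward +x, so I'll ease that way and continue.

>>> servo_tool(
  increments=[
    [-1, [-0.012, -0.003, 0], 0],
    [-1, [0, 0, 0.04], 0],
    [-1, [0, 0, 0.04], 0],
    [-1, [0, 0, 0], 0],
  ],
)

```text
clock: 8.75
tool_pos: [0.5439, 0.1753, 0.2109]
orientation: [-0.031, 1.0, 0.0, -0.0]
ft_force: [2.9, 1.5, -7.4]
width: 0.0432
grip_force: 82.7
```

```bash
python3 - <<'E'
from h import *
go((.542,.174,.1996,183.5))
E
```

```text
t 8.75 tcp [0.5439 0.1753 0.2109] psi -176.5 tilt 0.03 q1,q6 [ 15.4 -78.1] w 0.0432 gf 82.7 F [ 2.9  1.5 -7.4] T [ 0.21 -0.42 -0.03]
 turn total share 0.0 rows 1 each 0.0
 shift total [ 0.017 -0.01   0.094] rows 1 each [ 0.017 -0.01   0.094]
```

>>> servo_tool(
  increments=[
    [-1, [-0.006, -0.006, 0], 0],
    [-1, [0, 0, 0.04], 0],
    [-1, [0, 0, 0.035], 0],
    [-1, [0, 0, 0.025], 0],
    [-1, [0, 0, 0], 0],
    [-1, [0, 0, 0], 0],
  ],
)

```text
clock: 9.35
tool_pos: [0.5447, 0.1753, 0.1997]
orientation: [-0.031, 1.0, 0.001, -0.0]
ft_force: [-0.4, 5.5, -3.3]
width: 0.0433
grip_force: 82.8
```

```bash
python3 - <<'E'
from h import *
go((.542,.174,.1996,183.5))
E
```

```text
t 9.35 tcp [0.5447 0.1753 0.1997] psi -176.49 tilt 0.07 q1,q6 [ 15.3 -78.2] w 0.0433 gf 82.8 F [-0.4  5.5 -3.3] T [ 0.92  0.01 -0.07]
 turn total share 0.0 rows 1 each 0.0
 shift total [ 0.023 -0.009  0.001] rows 1 each [ 0.023 -0.009  0.001]
```

Seated at the expected height. Start winding, watching the forces.

>>> servo_tool(
  increments=[
    [-1, [0, 0.01, 0.01], 0],
    [-1, [0, 0, 0], 0],
    [-1, [0, 0, 0], 0],
    [-1, [0, 0, 0], 0.1],
    [-1, [0, 0, 0], 0.2],
    [-1, [0, 0, 0], 0.25],
    [-1, [0, 0, 0], 0.25],
    [-1, [0, 0, 0], 0.2],
  ],
)

```text
clock: 10.15
tool_pos: [0.5452, 0.1764, 0.1996]
orientation: [0.219, 0.976, 0.001, 0.001]
ft_force: [-2.5, 2.3, 4.2]
width: 0.0433
grip_force: 84.3
```

```bash
python3 - <<'E'
from h import *
go((.542,.174,.1996))
E
```

```text
t 10.15 tcp [0.5452 0.1764 0.1996] psi 154.66 tilt 0.1 q1,q6 [ 15.4 -49.3] w 0.0433 gf 84.3 F [-2.5  2.3  4.2] T [0.58 0.39 0.34]
 shift total [ 0.016 -0.03   0.   ] rows 1 each [ 0.016 -0.03   0.   ]
```

>>> servo_tool(
  increments=[
    [-1, [0, 0, 0], 0.27],
    [-1, [0, 0, 0], 0.27],
    [-1, [0, 0, 0], 0.27],
    [-1, [0, 0, 0], 0.27],
    [-1, [0, 0, 0], 0.27],
    [-1, [0, 0, 0], 0.27],
    [-1, [0, 0, 0], 0.27],
    [-1, [0, 0, 0], 0.27],
    [-1, [0, 0, 0], 0.27],
    [-1, [0, 0, 0], 0.1],
  ],
)

```text
clock: 11.15
tool_pos: [0.5446, 0.1761, 0.1996]
orientation: [0.753, 0.658, 0.0, -0.0]
ft_force: [-4.5, 3.0, 4.5]
width: 0.0429
grip_force: 84.3
```

```bash
python3 - <<'E'
from h import *
go((.542,.174,.1996))
E
```

```text
t 11.15 tcp [0.5446 0.1761 0.1996] psi 82.24 tilt 0.01 q1,q6 [15.4 23.2] w 0.0429 gf 84.3 F [-4.5  3.   4.5] T [0.2  0.74 0.4 ]
 shift total [-0.02  -0.019  0.   ] rows 1 each [-0.02  -0.019  0.   ]
```

>>> servo_tool(
  increments=[
    [-1, [0, 0, 0], 0.28],
    [-1, [0, 0, 0], 0.28],
    [-1, [0, 0, 0], 0.28],
    [-1, [0, 0, 0], 0.28],
    [-1, [0, 0, 0], 0.28],
    [-1, [0, 0, 0], 0.28],
    [-1, [0, 0, 0], 0.28],
    [-1, [0, 0, 0], 0.28],
    [-1, [0, 0, 0], 0.28],
    [-1, [0, 0, 0], 0.28],
  ],
)

```text
clock: 12.15
tool_pos: [0.5441, 0.1766, 0.1996]
orientation: [1.0, 0.017, -0.001, -0.001]
ft_force: [-6.7, 5.5, 4.8]
width: 0.043
grip_force: 84.4
```

>>> servo_tool(
  increments=[
    [-1, [0, 0, 0], 0.28],
    [-1, [0, 0, 0], 0.28],
    [-1, [0, 0, 0], 0.1],
    [-1, [0, 0, 0], 0],
    [-1, [0, 0, 0], 0],
  ],
)

```text
clock: 12.65
tool_pos: [0.5441, 0.1768, 0.1996]
orientation: [0.989, -0.146, -0.001, -0.001]
ft_force: [-4.9, 5.3, 6.3]
width: 0.0432
grip_force: 83.8
```

```bash
python3 - <<'E'
from h import *
go((.543,.175,.1996))
E
```

```text
t 12.65 tcp [0.5441 0.1768 0.1996] psi -16.74 tilt 0.12 q1,q6 [ 15.4 122.1] w 0.0432 gf 83.8 F [-4.9  5.3  6.3] T [ 0.72  0.99 -0.01]
 shift total [-0.005  0.017  0.   ] rows 1 each [-0.005  0.017  0.   ]
```

>>> servo_tool(
  increments=[
    [1, [0, 0, 0], 0],
    [1, [0, 0, 0], 0],
    [1, [0, 0, 0], 0],
    [1, [0, 0, 0], 0],
    [1, [0, 0, -0.2], 0],
    [1, [0, 0, -0.3], 0],
    [1, [0, 0, 0], -0.285],
    [1, [0, 0, 0], -0.285],
    [1, [0, 0, 0], -0.285],
    [1, [0, 0, 0], -0.285],
  ],
)

```text
clock: 13.65
tool_pos: [0.545, 0.1755, 0.2587]
orientation: [0.99, 0.141, 0.0, 0.0]
ft_force: [0.7, -0.3, 0.1]
width: 0.0853
grip_force: 0.0
```

>>> servo_tool(
  increments=[
    [1, [0, 0, 0], -0.285],
    [1, [0, 0, 0], -0.285],
    [1, [0, 0, 0], -0.285],
    [1, [0, 0, 0], -0.285],
    [1, [0, 0, 0], -0.285],
    [1, [0, 0, 0], -0.285],
    [1, [0, 0, 0], -0.285],
    [1, [0, 0, 0], -0.285],
    [1, [0, 0, 0], -0.285],
    [1, [0, 0, 0], -0.285],
  ],
)

```text
clock: 14.65
tool_pos: [0.545, 0.1755, 0.2586]
orientation: [0.657, 0.754, -0.0, 0.0]
ft_force: [-0.3, 0.6, -0.9]
width: 0.0853
grip_force: 0.0
```

>>> servo_tool(
  increments=[
    [1, [0, 0, 0], -0.285],
    [1, [0, 0, 0], -0.285],
    [1, [0, 0, 0], -0.285],
    [1, [0, 0, 0], -0.285],
    [1, [0, 0, 0], -0.285],
    [1, [0, 0, 0], -0.285],
    [1, [0, 0, 0], -0.285],
    [1, [0, 0, 0], -0.285],
    [1, [0, 0, 0], 0],
  ],
)

```text
clock: 15.55
tool_pos: [0.545, 0.1756, 0.2586]
orientation: [0.149, 0.989, -0.0, 0.0]
ft_force: [-0.8, -0.4, -0.1]
width: 0.0852
grip_force: 0.0
```

```bash
python3 - <<'E'
from h import *
go((.544,.176,.2,163.3))
d=cam('side');u,v=map(int,proj(d,[.542,.174,.2]));save(d,'regr.png',(u-50,v-50,u+50,v+50),6)
E
```

```text
t 15.55 tcp [0.545  0.1756 0.2586] psi 162.89 tilt 0.02 q1,q6 [ 15.4 -57.5] w 0.0852 gf 0.0 F [-0.8 -0.4 -0.1] T [ 0.01 -0.02 -0.01]
 turn total share -0.014 rows 1 each -0.014
 shift total [0.009 0.001 0.488] rows 2 each [0.004 0.001 0.244]
```

View pics/regr.png

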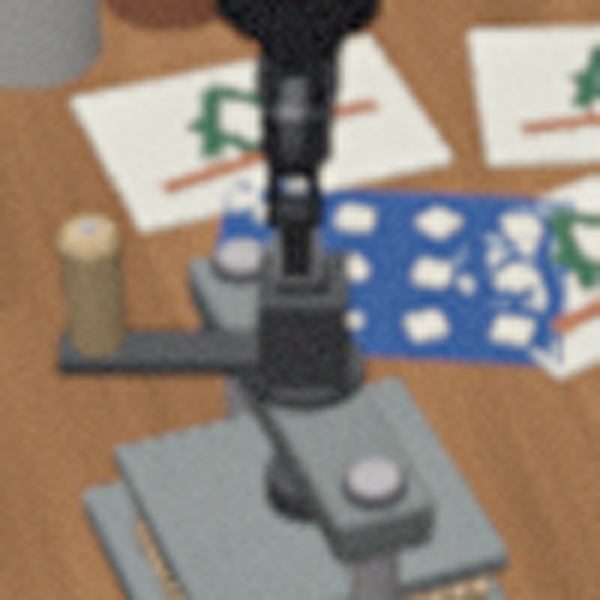

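The hub sits on the collar with the handle to the left (90,240), and the gripper is above it. Regrip and finish winding.

>>> servo_tool(
  increments=[
    [1, [0, 0, 0.24], 0],
    [1, [0, 0, 0.24], 0],
    [1, [0, 0, 0], 0],
    [-1, [0, 0, 0], 0],
    [-1, [0, 0, 0], 0],
    [-1, [0, 0, 0], 0],
    [-1, [0, 0, 0], 0],
    [-1, [0, 0, 0], 0],
    [-1, [0, 0, 0], 0.15],
    [-1, [0, 0, 0], 0.25],
  ],
)

```text
clock: 16.6
tool_pos: [0.546, 0.1759, 0.2035]
orientation: [0.248, 0.969, 0.001, 0.002]
ft_force: [-0.6, -1.1, 6.8]
width: 0.043
grip_force: 83.5
```

>>> servo_tool(
  increments=[
    [-1, [0, 0, 0], 0.25],
    [-1, [0, 0, 0], 0.25],
    [-1, [0, 0, 0], 0.25],
    [-1, [0, 0, 0], 0.25],
    [-1, [0, 0, 0], 0.25],
    [-1, [0, 0, 0], 0.2],
    [-1, [0, 0, 0], 0],
  ],
)

```text
clock: 17.3
tool_pos: [0.5453, 0.1753, 0.2035]
orientation: [0.575, 0.818, 0.0, 0.001]
ft_force: [-2.0, -4.0, 7.4]
width: 0.0432
grip_force: 82.3
```

```bash
python3 - <<'E'
from h import *
go((.544,.176,.2))
E
```

```text
t 17.3 tcp [0.5453 0.1753 0.2035] psi 109.75 tilt 0.11 q1,q6 [15.4 -4.3] w 0.0432 gf 82.3 F [-2.  -4.   7.4] T [-0.39  0.64 -0.2 ]
 shift total [ 0.009 -0.008  0.029] rows 1 each [ 0.009 -0.008  0.029]
```

>>> servo_tool(
  increments=[
    [-1, [0, 0, 0], 0.12],
    [-1, [0, 0, 0], 0.12],
    [-1, [0, 0, 0], 0.12],
    [-1, [0, 0, 0], 0.1],
    [-1, [0, 0, 0], 0.1],
  ],
)

```text
clock: 17.8
tool_pos: [0.5448, 0.1751, 0.2034]
orientation: [0.683, 0.73, -0.0, 0.001]
ft_force: [-5.1, -3.5, 9.4]
width: 0.0435
grip_force: 84.1
```

```bash
python3 - <<'E'
from h import *
go((.544,.176,.2))
E
```

```text
t 17.8 tcp [0.5448 0.1751 0.2034] psi 93.79 tilt 0.09 q1,q6 [15.4 11.6] w 0.0435 gf 84.1 F [-5.1 -3.5  9.4] T [-0.42  0.89  0.59]
 shift total [ 0.008 -0.006  0.029] rows 1 each [ 0.008 -0.006  0.029]
```

Torque is rising (0.59); push on in small steps until it stops.

>>> servo_tool(
  increments=[
    [-1, [0, 0, 0], 0.06],
    [-1, [0, 0, 0], 0.06],
    [-1, [0, 0, 0], 0.06],
    [-1, [0, 0, 0], 0],
  ],
)

```text
clock: 18.2
tool_pos: [0.5447, 0.1751, 0.2035]
orientation: [0.715, 0.699, -0.0, 0.001]
ft_force: [-5.1, -3.4, 9.4]
width: 0.0433
grip_force: 83.0
```

```bash
python3 - <<'E'
from h import *
go((.544,.176,.2))
E
```

```text
t 18.2 tcp [0.5447 0.1751 0.2035] psi 88.67 tilt 0.08 q1,q6 [15.4 16.7] w 0.0433 gf 83.0 F [-5.1 -3.4  9.4] T [-0.39  0.95  0.05]
 shift total [ 0.007 -0.006  0.029] rows 1 each [ 0.007 -0.006  0.029]
```

>>> servo_tool(
  increments=[
    [-1, [0, 0, 0], 0.06],
    [-1, [0, 0, 0], 0.06],
    [-1, [0, 0, 0], 0.06],
    [-1, [0, 0, 0], 0.06],
    [-1, [0, 0, 0], 0],
  ],
)

```text
clock: 18.7
tool_pos: [0.5445, 0.1752, 0.2034]
orientation: [0.756, 0.655, -0.0, 0.0]
ft_force: [-5.6, -3.7, 9.9]
width: 0.043
grip_force: 83.1
```

```bash
python3 - <<'E'
from h import *
go((.544,.176,.2))
E
```

```text
t 18.7 tcp [0.5445 0.1752 0.2034] psi 81.8 tilt 0.07 q1,q6 [15.4 23.6] w 0.043 gf 83.1 F [-5.6 -3.7  9.9] T [-0.4   0.97  0.17]
 shift total [ 0.006 -0.005  0.029] rows 1 each [ 0.006 -0.005  0.029]
```

>>> servo_tool(
  increments=[
    [-1, [0, 0, 0], 0.06],
    [-1, [0, 0, 0], 0.06],
    [-1, [0, 0, 0], 0.06],
    [-1, [0, 0, 0], 0],
  ],
)

```text
clock: 19.1
tool_pos: [0.5444, 0.1752, 0.2035]
orientation: [0.784, 0.621, -0.001, 0.001]
ft_force: [-6.0, -2.7, 10.2]
width: 0.0427
grip_force: 85.2
```

```bash
python3 - <<'E'
from h import *
go((.544,.176,.2))
E
```

```text
t 19.1 tcp [0.5444 0.1752 0.2035] psi 76.77 tilt 0.1 q1,q6 [15.4 28.7] w 0.0427 gf 85.2 F [-6.  -2.7 10.2] T [-0.39  1.04  0.98]
 shift total [ 0.006 -0.005  0.029] rows 1 each [ 0.006 -0.005  0.029]
```

>>> servo_tool(
  increments=[
    [-1, [0, 0, 0], 0.06],
    [-1, [0, 0, 0], 0.04],
    [-1, [0, 0, 0], 0],
    [-1, [0, 0, 0], 0],
    [-1, [0, 0, 0], 0],
  ],
)

```text
clock: 19.6
tool_pos: [0.5443, 0.1752, 0.2035]
orientation: [0.798, 0.603, -0.001, 0.001]
ft_force: [-6.0, -3.6, 10.5]
width: 0.0429
grip_force: 89.1
```

```bash
python3 - <<'E'
from h import *
go((.544,.176,.2))
E
```

```text
t 19.6 tcp [0.5443 0.1752 0.2035] psi 74.13 tilt 0.15 q1,q6 [15.4 31.4] w 0.0429 gf 89.1 F [-6.  -3.6 10.5] T [-0.35  1.09  2.22]
 shift total [ 0.006 -0.004  0.029] rows 1 each [ 0.006 -0.004  0.029]
```

Hard stop reached (2.2 N m held). Back off within the socket slack and lift off.

>>> servo_tool(
  increments=[
    [-1, [0, 0, 0], -0.15],
    [-1, [-0.01, -0.015, 0], -0.13],
    [-1, [0, 0, 0], 0],
    [-1, [0, 0, -0.06], 0],
    [-1, [0, 0, 0], 0],
  ],
)

```text
clock: 20.1
tool_pos: [0.5439, 0.175, 0.2089]
orientation: [0.756, 0.655, 0.001, 0.001]
ft_force: [3.7, -0.1, -2.4]
width: 0.043
grip_force: 82.3
```

```bash
python3 - <<'E'
from h import *
go((.544,.176,.3))
E
```

```text
t 20.1 tcp [0.5439 0.175  0.2089] psi 81.77 tilt 0.16 q1,q6 [15.4 23.6] w 0.043 gf 82.3 F [ 3.7 -0.1 -2.4] T [-0.12 -0.75  0.  ]
 shift total [ 0.008 -0.001 -0.759] rows 2 each [ 0.004 -0.    -0.379]
```

>>> servo_tool(
  increments=[
    [-1, [-0.005, 0.02, -0.1], 0],
    [-1, [0, 0, -0.15], 0],
    [-1, [0, 0, -0.25], 0],
    [-1, [0, 0, -0.3], 0],
    [-1, [0, 0, 0], 0.15],
    [-1, [0, 0, 0], 0.27],
    [-1, [0, 0, 0], 0.27],
    [-1, [0, 0, 0], 0.27],
    [-1, [0, 0, 0], 0.27],
    [-1, [0, 0, 0], 0.27],
  ],
)

```text
clock: 21.1
tool_pos: [0.5436, 0.1738, 0.3025]
orientation: [0.944, 0.329, -0.002, -0.0]
ft_force: [-0.7, -0.4, -4.5]
width: 0.0428
grip_force: 83.6
```

```bash
python3 - <<'E'
from h import *
go((.4538,-.0975,.29,-2.9),(.4538,-.0975,.06,-2.9))
E
```

```text
t 21.1 tcp [0.5436 0.1738 0.3025] psi 38.48 tilt 0.27 q1,q6 [15.2 66.7] w 0.0428 gf 83.6 F [-0.7 -0.4 -4.5] T [-0.08  0.1  -0.05]
 turn total share 1.444 rows 5 each 0.289
 shift total [-0.633  2.296  0.105] rows 6 each [-0.105  0.383  0.017]
 turn total share 0.0 rows 1 each 0.0
 shift total [ 0.    -0.     1.917] rows 5 each [ 0.    -0.     0.383]
```

>>> servo_tool(
  increments=[
    [-1, [0, 0, 0], 0.289],
    [-1, [0, 0, 0], 0.289],
    [-1, [0, 0, 0], 0.289],
    [-1, [0, 0, 0], 0.289],
    [-1, [0, 0, 0], 0.288],
    [-1, [-0.05, 0.2, 0.01], 0],
    [-1, [-0.105, 0.383, 0.017], 0],
    [-1, [-0.105, 0.383, 0.017], 0],
    [-1, [-0.105, 0.383, 0.017], 0],
    [-1, [-0.105, 0.383, 0.017], 0],
  ],
)

```text
clock: 22.1
tool_pos: [0.4773, -0.0322, 0.2934]
orientation: [1.0, -0.022, -0.002, -0.0]
ft_force: [1.3, -0.3, -3.7]
width: 0.0428
grip_force: 83.4
```

>>> servo_tool(
  increments=[
    [-1, [-0.105, 0.383, 0.017], 0],
    [-1, [-0.05, 0.18, 0.01], 0],
    [-1, [0, 0, 0.2], 0],
    [-1, [0, 0, 0.35], 0],
    [-1, [0, 0, 0.35], 0],
    [-1, [0, 0, 0.35], 0],
    [-1, [0, 0, 0.2], 0],
    [-1, [0, 0, 0], 0],
    [-1, [0, 0, 0], 0],
  ],
)

```text
clock: 23.0
tool_pos: [0.4571, -0.0974, 0.1172]
orientation: [1.0, -0.022, -0.001, -0.0]
ft_force: [1.2, -0.4, -4.6]
width: 0.0429
grip_force: 83.2
```

```bash
python3 - <<'E'
from h import *
go((.4538,-.0975,.0455,-2.9))
d=cam('side');u,v=map(int,proj(d,[.5,-.1,.1]));save(d,'tray.png',(u-70,v-60,u+70,v+60),5)
E
```

```text
t 23.0 tcp [ 0.4571 -0.0974  0.1172] psi -2.55 tilt 0.17 q1,q6 [-15.1  77.5] w 0.0429 gf 83.2 F [ 1.2 -0.4 -4.6] T [-0.01  0.02  0.01]
 turn total share 0.012 rows 1 each 0.012
 shift total [-0.027  0.002  0.597] rows 2 each [-0.014  0.001  0.299]
```

View pics/tray.png

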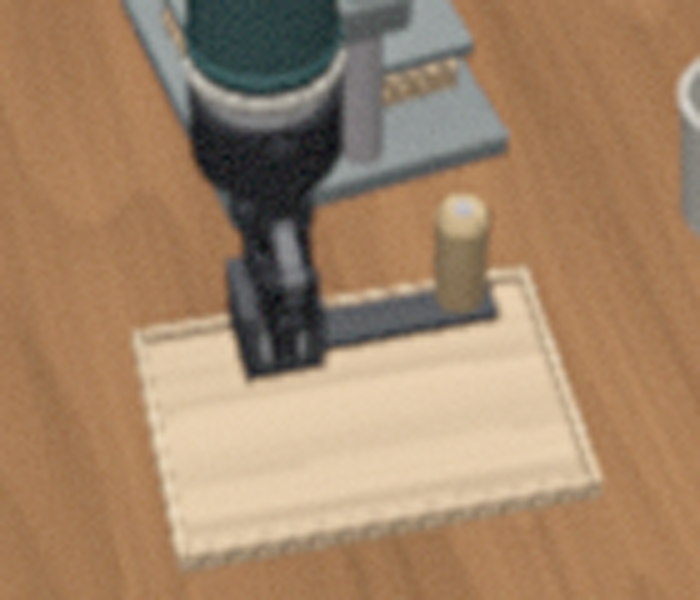

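The crank hangs level and lengthwise over the tray (hub 285,320, knob 462,215). Lower it.

>>> servo_tool(
  increments=[
    [-1, [-0.02, 0, 0.25], 0],
    [-1, [0, 0, 0.2], 0],
    [-1, [0, 0, 0.08], 0],
    [-1, [0, 0, 0.03], 0],
    [-1, [0, 0, 0.02], 0],
    [-1, [0, 0, 0.015], 0],
    [-1, [0, 0, 0], 0],
  ],
)

```text
clock: 23.75
tool_pos: [0.4565, -0.0979, 0.0472]
orientation: [1.0, -0.022, 0.001, 0.0]
ft_force: [0.6, -0.3, -4.6]
width: 0.0432
grip_force: 83.4
```

```bash
python3 - <<'E'
from h import *
go((.4538,-.0975,.0455,-2.9))
E
```

```text
t 23.75 tcp [ 0.4565 -0.0979  0.0472] psi -2.53 tilt 0.1 q1,q6 [-15.2  77.4] w 0.0432 gf 83.4 F [ 0.6 -0.3 -4.6] T [-0.01  0.15 -0.01]
 turn total share 0.013 rows 1 each 0.013
 shift total [-0.023 -0.002  0.014] rows 1 each [-0.023 -0.002  0.014]
```

>>> servo_tool(
  increments=[
    [-1, [0, 0, 0.012], 0],
    [-1, [0, 0, 0.01], 0],
    [-1, [0, 0, 0], 0],
    [-1, [0, 0, 0], 0],
  ],
)

```text
clock: 24.15
tool_pos: [0.4564, -0.0979, 0.0454]
orientation: [1.0, -0.022, 0.001, 0.0]
ft_force: [-3.8, 1.2, 7.5]
width: 0.0425
grip_force: 85.0
```

```bash
python3 - <<'E'
from h import *
go((.4538,-.0975,.0455,-2.9))
E
```

```text
t 24.15 tcp [ 0.4564 -0.0979  0.0454] psi -2.53 tilt 0.06 q1,q6 [-15.2  77.4] w 0.0425 gf 85.0 F [-3.8  1.2  7.5] T [0.16 0.55 0.05]
 turn total share 0.013 rows 1 each 0.013
 shift total [-0.022 -0.002 -0.001] rows 1 each [-0.022 -0.002 -0.001]
```

Resting on the tray floor. Release and rise.

>>> servo_tool(
  increments=[
    [0.3, [0, 0, -0.005], 0],
    [1, [0, 0, 0], 0],
    [1, [0, 0, 0], 0],
    [1, [0, 0, 0], 0],
    [1, [0, 0, -0.1], 0],
    [1, [0, 0, -0.3], 0],
    [1, [0, 0, -0.4], 0],
    [1, [0, 0, -0.4], 0],
    [1, [0, 0, -0.4], 0],
    [1, [0, 0, -0.3], 0],
  ],
)

```text
clock: 25.15
tool_pos: [0.4563, -0.0978, 0.2768]
orientation: [1.0, -0.022, 0.002, 0.001]
ft_force: [1.4, -0.4, -0.1]
width: 0.0853
grip_force: 0.0
```

>>> servo_tool(
  increments=[
    [1, [0, 0.2, 0], 0],
    [1, [0, 0.4, 0], 0],
    [1, [0, 0.4, 0], 0],
    [1, [0, 0.4, 0], 0],
    [1, [0, 0.4, 0], 0],
    [1, [0, 0.4, 0], 0],
    [1, [0, 0.2, 0], 0],
    [1, [0, 0, 0], 0],
    [1, [0, 0, 0], 0],
  ],
)

```text
clock: 26.05
tool_pos: [0.4425, -0.3854, 0.2725]
orientation: [1.0, -0.023, -0.0, -0.0]
ft_force: [0.1, 0.3, -0.6]
width: 0.0852
grip_force: 0.0
```

```bash
python3 - <<'E'
from h import *
go()
c=cam('top'); save(c,'end.png',(220,130,480,300),3)
for n,k in(('top',c),('side',cam('side'))):
    W=world(k);x,y,z=W[...,0],W[...,1],W[...,2]
    r=lambda q:(np.array(cv2.minAreaRect((q[:,:2]*1000).astype(np.float32))[0]).round(1),np.median(q[:,2]).round(4),len(q))
    b=(abs(x-.5)<.13)&(abs(y+.1)<.1)
    print(n,'knob',r(W[b&(z>.078)&(z<.1)]),'hub',r(W[b&(z>.046)&(z<.063)&(x<.5)]))
    for nm,p in dict(cup=(.759,-.003),jar=(.774,-.198)).items():
        print(nm,r(W[(np.hypot(x-p[0],y-p[1])<.07)&(z>.085)&(z<.11)]))
E
```

```text
t 26.05 tcp [ 0.4425 -0.3854  0.2725] psi -2.61 tilt 0.05 q1,q6 [-43.5  49.1] w 0.0852 gf 0.0 F [ 0.1  0.3 -0.6] T [ 0.03 -0.   -0.03]
top knob (array([ 554.7, -102.4]), np.float64(0.0841), 44) hub (array([ 456.6, -100.3]), np.float64(0.0548), 116)
cup (array([758.9,  -4.4]), np.float64(0.0942), 98)
jar (array([ 774.6, -198.7]), np.float64(0.0994), 259)
side knob (array([0., 0.]), np.float64(nan), 0) hub (array([452.9, -99.4]), np.float64(0.0545), 154)
cup (array([760.8,  -1.6]), np.float64(0.0922), 197)
jar (array([ 774.7, -197.9]), np.float64(0.0997), 418)
  return _methods._mean(a, axis=axis, dtype=dtype,
  ret = ret.dtype.type(ret / rcount)
```

View pics/end.png

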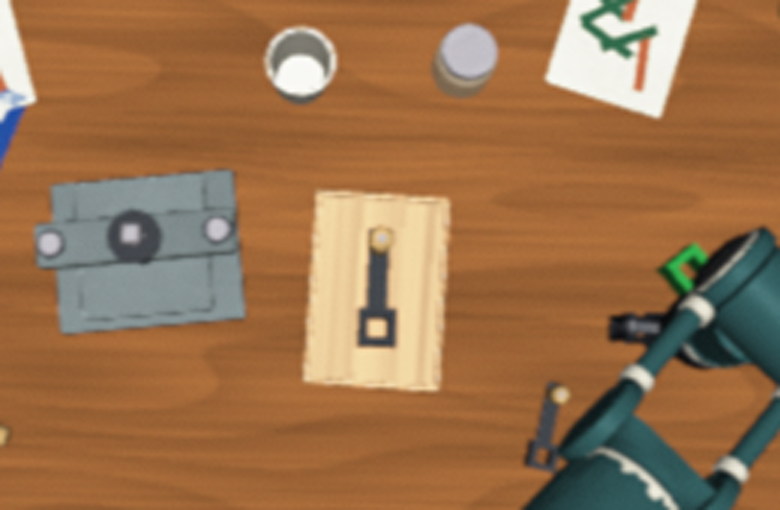

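The crank lies flat and centred in the tray (hub 376,328, knob 380,240). Cup and jar have not moved and the press is clear. Hand in.

```bash
python3 -c "
from rig import env
print(env.sign_off())"
```

```text
the job is handed in; nothing more can be done
None
```

I wound the press down until the screw stopped hard (2.2 N m held against the crank), lifted the crank off, set it flat in the tray, and handed the job in at about 26 s of the 72 s; `sign_off()` returned no verdict.

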